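# Load the bench press and hold its lever level

### The arm

A 7-joint arm with a two-finger parallel gripper is mounted at the origin on the work surface. World frame = base frame: x ahead of the robot, y to its left, z up, the work surface at z = 0. Lengths are in m, angles in rad, forces in N, time in s.
With the tool pointing down it reaches from about 0.425 to 0.925 m from the base axis. Payload 6.8 kg.
Tool frame: the origin (TCP) lies midway between the tips of the shut fingers; the grasp point (between the pads) lies 19 mm behind it (r.grip_depth is the distance from the TCP to the grasp point, in m); z points along the fingers, y is the line along which they close (so a half turn about z gives the same grasp; the last joint's range is limited). The gripper opens to 85 mm and grips with 20 to 120 N. Pads are 22 mm wide; open, the fingers measure 114 mm over their backs; the gripper's body (76 mm by 85 mm) begins 54 mm behind the grasp point. The pads swing forward as they close: fully open they stand 13 mm farther back than shut.
Start: joints at [-1.253, 0.477, 0.022, 1.555, -0.011, 1.109, -0.083], TCP at [0.279, 0.615, 0.231] pointing down, gripper open.
Joint ranges: [-2.96, 2.96], [-0.34, 2.1], [-1.41, 1.46], [0.24, 2.44], [-1.37, 4.51], [0.17, 1.92], [-2.96, 2.96]. Speed limits (rad/s): [2.39, 2.39, 3.14, 3.14, 3.14, 3.14, 3.14].

### API

Orientations are given as a rotation vector (axis times angle).
In Python, from bench import telemetry, grab_frame, calibration, order, silhouettes, r gives the robot as it stands.
- The arm moves only by the tool apply_moves, never from a script. Its argument "moves" is a list of rows, each a list of 7 numbers: the turn, a rotation vector about the tool's x, y, z scaled (see below), then the shift along the tool's x, y, z scaled (see below), then the opening, from -1 (shut) to 1 (fully open). A call has exactly 8 rows; each row shifts and turns the commanded pose from where the row before left it, along the tool's axes as they then stand; what a row does not reach is not made up. The controller multiplies each number of a shift by 1000 mm and each number of a turn by 6 degrees. A row lasts 1/12 s, in which the tool goes at most 41.7 mm and 7.16 degrees, less where a joint would pass 70% of its speed; a pose out of reach is approached as far as the arm can. A call with a number of a shift or a turn outside -1 to 1 is refused whole. A call with a gripper value outside its range is refused whole. The fingers move at their own pace and stop on an object; "grip_force" is the grip in N (left out, the last holds). Time passes only in rows, so rows that do not move let the fingers close, or fill a call up. It gives the time, the measured TCP pose, the force, the opening and the grip force at its end, in the units of the state.
- telemetry.get_obs(): the state, without advancing time (a new reading comes with each control period).
- grab_frame(name): name is "scene" or "top" or "wrist"; returns the picture (400x640x3 uint8, blue, green, red); there is no depth.
- calibration(name): a dict with "fx", "fy", "cx", "cy" (pixels), "world_from_camera" (4x4, takes a point from camera to world coordinates); the wrist camera has in their place "mount" (4x4, takes a point from camera to tool coordinates, whose origin is the TCP and whose axes are the flange's). Camera axes: x right, y down, z forward; pixel columns grow to the right and rows downward; lengths in m; the calibration is good to about 2 mm. The wrist camera is an equidistant fisheye: a pixel r from the principal point sees the ray r / f radians off the axis. A picture is of the moment at which its call begins: read the wrist's pose just before it. calibration takes no time and is no camera call.
- order.hand_in(): hands the job in; it is judged then, once.
Trained networks look in the newest picture that a camera, given by its name, has taken for a name from the list of things; names that differ only in an ending like _2 or _b are one class to them, and where a whole thing is asked for, a point or a joint stands for the part that bears it (a point fixed in the world has none). Each returns a list of dicts, best first, with "p" (0 to 1); they miss things now and then, are a little off and sometimes report something else, mostly with a low value. They report only what shows in the picture. A call takes as long as a camera call. They do not tell look-alikes from the thing itself.
- silhouettes(thing, camera): "mask" (400x640 bool, what is visible of it) and "extent" ([centre column, centre row, width, height] in pixels, round what is visible of it).
The state is a dict: "clock": time; "joints": joint angles; "qvel": joint speeds; "tau": joint torques, N m; "tcp_pos": TCP position; "orientation": TCP orientation; "contact_force": force on the tool from outside, world axes, zero at the start; "moment": the same for the moment, N m; "grip_width": finger opening in m; "gripper_force": force on a finger pad.
Only numpy, scipy, OpenCV 4.12 (cv2) and the standard library are available. Lean on these libraries where they do the work, as an engineer would, in place of code of your own. Each camera call takes 0.05 s, during which the arm holds its last target. There are 200 camera calls.

### The job

Slide the tray with the chair foot standing in it fully home into the slot of the bench press, up to the back stop. Then push the press's sprung lever down until it is level and finish while holding it there: do not let go, and do not run it down to its bottom stop. Leave the other things on the bench where they are.

Things in the scene. Friction and masses are not known exactly. Their poses are not given: they have to be found in the camera images.
- press: Grey hand press bolted to the bench. Origin: on the bench, midway between the slot's rails, under the ram; +x is the way a tray slides in, z up, the lever points to +y. Column 44 x 36 mm at y = -85 mm, 172 mm tall; its guide arm (102 to 124 mm high, 40 mm wide in x) reaches over the slot to y = +20 mm and carries the ram.
- press_slot (a point): Middle of the slot's mouth on the bench surface (press x = -60 mm; press axes). The floor is the bench. Two rails, inner faces 106 mm apart, 16 mm high, with lips (82 mm apart, 12 to 17 mm high) over the tray's edges. In front of the mouth the rails flare out over 30 mm, to 135 mm apart.
- press_stop (a point): Middle of the face of the slot's back stop, at the bench surface (press x = +60 mm; press axes). The stop is 22 mm high.
- press_pad (a point): Centre of the underside of the ram's rubber pad, 32 mm across, 81 mm above the bench with the lever up. The ram goes down 8.5 mm per 0.1 rad of lever; the pad is sprung (3 N preload, 0.6 N/mm), meets the chair foot at about 0.5 rad and presses it with about 8 N when the lever is level.
- lever (a joint): Lever angle, rad: 0 = up (lever 0.60 rad above level; its spring keeps it there), 0.60 = level, 0.80 = bottom stop. About 3 N at the grip starts it, about 10 N holds it level on a loaded tray; it springs up if let go.
- lever_hinge (a point): The lever's hinge: on the press's column, press y = -85 mm, 150 mm above the bench; the axis lies along the press's x. The steel lever runs from here over the slot; its outer 120 mm (150 to 270 mm from the hinge) is a flat wooden grip 40 mm wide, 16 mm thick.
- lever_grip (a point): Middle of the wooden grip's upper face, 215 mm along the lever from the hinge and 8 mm above its centre line; moves with the lever. Level: press y = +130 mm, 158 mm above the bench; up: y = +88 mm, 278 mm. Its y runs outwards along the lever, x is the press's x, z is square to the face.
- tray: Aluminium tray 120 (x) x 100 (y) x 8 mm on the bench before the slot; origin: centre of its underside, +x to its leading edge. A square rim (58 mm inside, 6 mm thick, 18 mm above the bench) holds the chair foot. Behind, a tongue 40 mm wide, to x = -138 mm, has an upright fin. 0.25 to 0.5 kg. Home: origin at the press's origin, axes parallel, leading edge on the stop.
- tray_fin (a point): Middle of the top of the tray's upright grip fin: tray x = -115 mm, 48 mm above the bench; tray axes. The fin is 36 mm long (x), 16 mm thick (y), from 8 to 48 mm above the bench.
- chair_foot: Turned wooden chair foot, 54 mm across and 30 mm tall with a brass glide 26 mm across on top, standing loose inside the tray's rim; origin at the centre of its underside (8 mm above the bench), about 0.12 kg.
- spare_foot: Bystander: taller turned wooden foot, 56 mm across, 60 mm tall; origin under its centre.
- nail_jar: Bystander: glass jar with a steel cap, 60 mm across, 75 mm tall; origin under its centre.
- hammer: Bystander: hammer lying on the bench, 260 mm long along its x, head at +x.
- screwdriver: Bystander: screwdriver lying on the bench, 200 mm long along its x, handle at -x.
- brush: Bystander: brush lying on the bench, 200 mm long along its x, handle at -x.
- offcut: Bystander: wooden block 110 x 60 x 35 mm; origin under its centre.
- wax_tin: Bystander: low steel tin, 80 mm across, 45 mm tall; origin under its centre.
Not all that is in view belongs to the job. What is shaped like the tray but black is not meant.

How it is judged:
By the outcome, as a careful person would: the job done as asked, in the order asked, and still so for the second after the job is handed in, while the arm keeps its last pose, push and grip.
It also fails if it takes over 54 s, if anything falls off the work surface, if the arm or the gripper's body presses on something with over 40 N, if the wrist force passes 120 N, or if a joint passes its speed limit or range.

## Working session

There is one attempt and no reset: what is moved stays moved. The work goes in short steps, Python scripts to look and compute and a tool call to move; the robot and the scene stay as the last step left them, time stands still between calls to the robot, and variables do not carry over. Pictures are saved under pics/ and viewed, at most 10 in all, crops included, and the job is handed in when it is done.

Besides the shell and the picture viewer there is one more tool, called by a JSON object that holds its "fn" and its "kwargs", one argument or row to a line. apply_moves: Moves the arm, as the interface text tells. Its arguments: {"type":"object","properties":{"moves":{"type":"array"},"grip_force":{"type":"number"}},"required":["moves"]}

```bash
mkdir -p pics; ls; python3 - <<'E'
from bench import telemetry, grab_frame, calibration, silhouettes
import cv2, numpy as np
for n in ("scene","top"):
    cv2.imwrite(f"pics/{n}1.png",grab_frame(n))
    c=calibration(n); print(n,c["fx"],c["fy"],c["cx"],c["cy"]); print(np.round(c["world_from_camera"],4).tolist())
    for t in ("tray","press","lever","chair_foot","tray_fin"):
        for d in silhouettes(t,n)[:3]: print(n,t,round(d["p"],2),np.round(d["extent"],1))
o=telemetry.get_obs(); print(o)
print(calibration("wrist"))
E
```

```text
pics
scene 453.6482094082321 453.6482094082321 321.7421512252309 201.12083612619253
[[0.8924, 0.2617, -0.3677, 1.139], [0.4512, -0.5231, 0.723, -1.2263], [-0.0031, -0.8111, -0.5849, 1.1489], [0.0, 0.0, 0.0, 1.0]]
scene tray 0.9 [187.4 310.6  32.6  51.4]
scene tray 0.67 [308.6 278.   45.3  42.7]
scene tray 0.61 [251.6 254.   52.1  36. ]
scene press 0.59 [365.6 194.2  57.2  98.4]
scene lever 0.66 [362.8 170.8  39.4  60.3]
scene chair_foot 0.61 [363.1 193.4  58.5  98.6]
scene chair_foot 0.51 [315.  272.4  16.6  11.6]
scene tray_fin 0.86 [309.1 278.5  46.9  41.8]
scene tray_fin 0.81 [188.2 309.   35.5  52.3]
scene tray_fin 0.79 [253.1 254.6  52.5  37.1]
top 385.8734601711173 385.8734601711173 323.5591634209305 196.5887860621335
[[0.0218, -0.9976, 0.0663, 0.4384], [-0.9998, -0.022, -0.0028, -0.0163], [0.0042, -0.0662, -0.9978, 1.2972], [0.0, 0.0, 0.0, 1.0]]
top tray 0.92 [475.9 273.3  49.7  56.2]
top tray 0.6 [391.1 180.8  59.1  32.7]
top press 0.8 [271.8 154.7  77.7  69.6]
top lever 0.61 [261.7 160.7  53.2  65.4]
top chair_foot 0.71 [378.8 180.   20.6  16.4]
top chair_foot 0.38 [289.7 23
[... 600 characters left out ...]
tation': array([6.63861137e-01, 3.07059794e+00, 6.04526016e-06]), 'contact_force': array([ 0.56993157, -0.335921  , -0.19304479]), 'moment': array([-0.0289937 , -0.0065837 ,  0.01583791]), 'gripper_force': 0.0, 'grip_width': 0.08518013667900654}
{'fx': 309.70691628693146, 'fy': 309.70691628693146, 'cx': 319.0731295861298, 'cy': 199.25437247372955, 'mount': array([[ 1.91447316e-04, -9.54608998e-01, -2.97861753e-01,
         7.66508956e-02],
       [ 9.99999971e-01,  2.25796020e-04, -8.09086812e-05,
        -4.75075168e-04],
       [ 1.44492153e-04, -2.97861729e-01,  9.54609014e-01,
        -1.42792864e-01],
       [ 0.00000000e+00,  0.00000000e+00,  0.00000000e+00,
         1.00000000e+00]])}
```

View pictures.

View pics/top1.png

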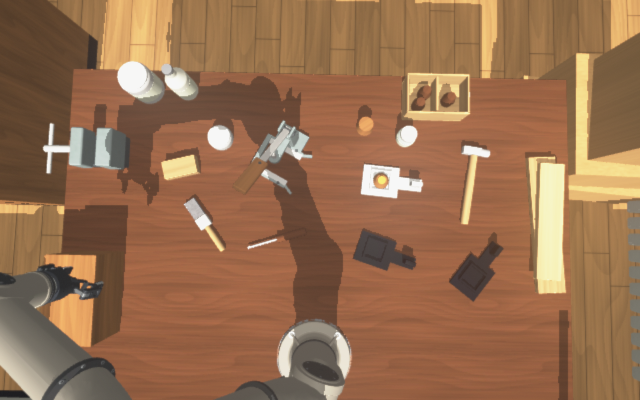

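View pics/scene1.png

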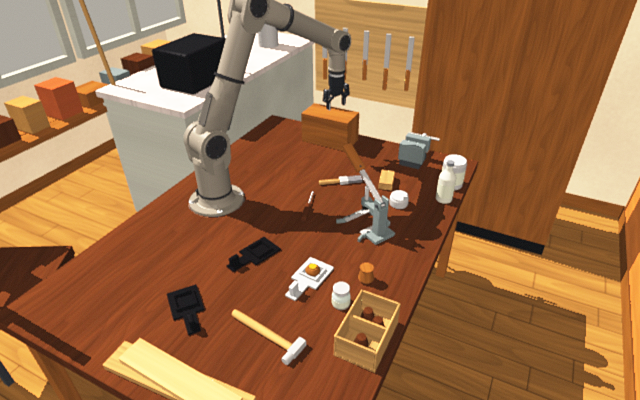

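```bash
python3 - <<'E'
import cv2, numpy as np
a=cv2.imread("pics/top1.png")[110:210,225:435]
a=cv2.resize(a,None,fx=3.8,fy=3.8,interpolation=cv2.INTER_CUBIC)
cv2.imwrite("pics/crop_top.png",a[:, :])
b=cv2.imread("pics/scene1.png")[140:310,275:415]
cv2.imwrite("pics/crop_scene.png",cv2.resize(b,None,fx=3.5,fy=3.5,interpolation=cv2.INTER_CUBIC))
E
```

```text
(no output)
```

View pics/crop_top.png

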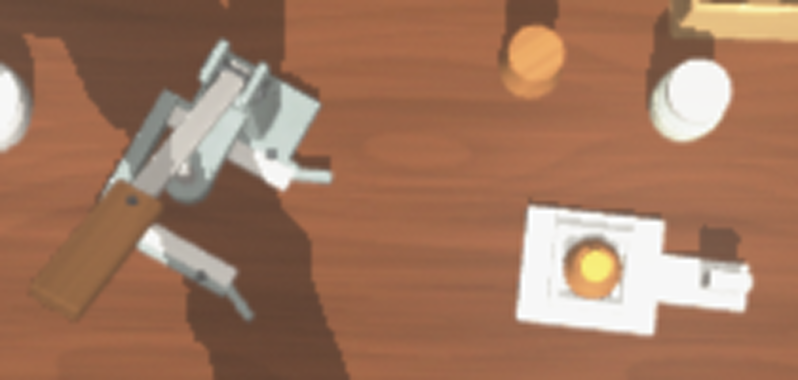

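View pics/crop_scene.png

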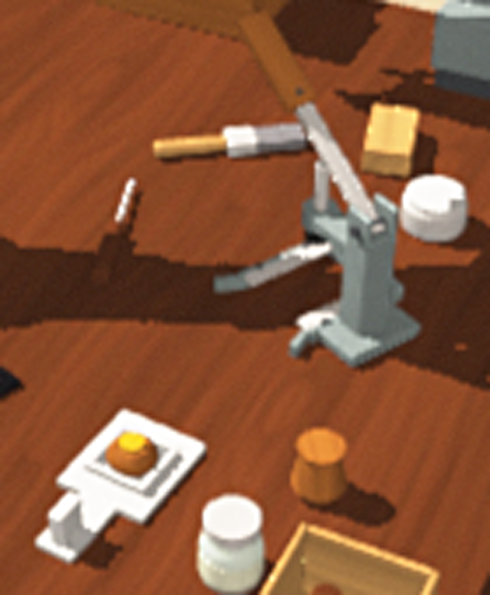

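```bash
cat > h.py <<'E'
import numpy as np, cv2
from scipy.optimize import least_squares
from scipy.spatial.transform import Rotation as R
from bench import calibration
def proj(n,P):
    c=calibration(n); T=np.linalg.inv(np.array(c["world_from_camera"]))
    p=np.asarray(P)@T[:3,:3].T+T[:3,3]
    return np.c_[c["fx"]*p[:,0]/p[:,2]+c["cx"],c["fy"]*p[:,1]/p[:,2]+c["cy"]]
def place(q,P):
    P=np.asarray(P,float); c,s=np.cos(q[2]),np.sin(q[2])
    return np.c_[q[0]+c*P[:,0]-s*P[:,1],q[1]+s*P[:,0]+c*P[:,1],P[:,2]]
def fit(obs,q0):
    f=lambda q:np.concatenate([(proj(n,place(q,P))-px).ravel() for n,P,px in obs])
    s=least_squares(f,q0,loss="soft_l1"); return s.x,np.round(s.fun.reshape(-1,2),1)
T=lambda a:np.array([225,110])+np.array(a)/3.8
S=lambda a:np.array([275,140])+np.array(a)/3.5
c6,s6=np.cos(.6),np.sin(.6)
def lev(l,x,h): return [x,-.085+l*c6-h*s6,.150+l*s6+h*c6]
E
python3 - <<'E'
from h import *
tr=[("top",[[.06,.05,.008],[.06,-.05,.008],[-.06,-.05,.008],[-.06,.05,.008],[-.138,-.02,.008],[-.138,.02,.008]],T([[517,320],[530,204],[664,222],[655,335],[750,262],[744,311]])),
 ("scene",[[.06,.05,.008],[.06,-.05,.008],[-.06,-.05,.008],[-.06,.05,.008]],S([[122,409],[206,447],[147,521],[58,478]]))]
q,res=fit(tr[:1],[.47,-.2,1.57]); print("tray top",q,res.tolist())
q,res=fit(tr,q); print("tray",q,res.tolist()); qt=q
pr=[("top",[[-.06,.041,.017],[-.06,-.041,.017],lev(.27,.02,.008),lev(.27,-.02,.008),lev(.15,.02,.008),lev(.15,-.02,.008)],T([[238,268],[285,190],[28,290],[75,320],[115,180],[160,207]])),
 ("scene",[lev(.15,.02,.008),lev(.15,-.02,.008)],S([[315,102],[291,112]]))]
q,res=fit(pr,[.6,.1,.6]); print("press",q,res.tolist()); qp=q
np.save("q.npy",[qt,qp])
# overlay
box=lambda x0,x1,y0,y1,z0,z1:[[x,y,z] for x in(x0,x1) for y in(y0,y1) for z in(z0,z1)]
for n in("top","scene"):
    im=cv2.imread(f"pics/{n}1.png"); k=4
    im=cv2.resize(im,None,fx=k,fy=k,interpolation=cv2.INTER_CUBIC)
    def seg(q,a,b,col):
        p=(proj(n,place(q,[a,b]))+.5)*k-.5; cv2.line(im,*[tuple(map(int,v)) for v in p],col,1)
    def rect(q,x0,x1,y0,y1,z,col):
        c=[[x0,y0,z],[x1,y0,z],[x1,y1,z],[x0,y1,z]]
        for i in range(4): seg(q,c[i],c[i-1],col)
    rect(qp,-.022,.022,-.103,-.067,.172,(0,0,255)); rect(qp,-.02,.02,-.067,.02,.124,(0,255,255))
    for s in(1,-1): seg(qp,[-.06,s*.041,.017],[.06,s*.041,.017],(0,255,0)); seg(qp,[-.06,s*.053,.016],[-.09,s*.0675,.016],(0,255,0))
    rect(qp,.06,.06,-.05,.05,.022,(255,0,255))
    for x in(.02,-.02): seg(qp,lev(.15,x,.008),lev(.27,x,.008),(255,255,0))
    rect(qt,-.06,.06,-.05,.05,.008,(0,0,255)); rect(qt,-.035,.035,-.035,.035,.018,(0,255,0)); rect(qt,-.133,-.097,-.008,.008,.048,(255,0,0))
    a=im[110*k:210*k,225*k:425*k] if n=="top" else im[140*k:290*k,280*k:400*k]
    cv2.imwrite(f"pics/ov_{n}.png",a); print(a.shape)
E
```

```text
tray top [ 0.58059646 -0.21058451  1.48262018] [[0.3, -0.4], [-0.0, 0.7], [0.1, -0.1], [-0.4, -0.4], [-0.3, 0.7], [0.2, -0.4]]
tray [ 0.58328647 -0.21077706  1.47369067] [[0.3, -1.3], [0.2, -0.2], [0.3, -0.7], [-0.5, -1.0], [-0.2, 0.3], [0.2, -0.8], [-0.1, -0.4], [-0.9, -1.1], [-2.3, -1.3], [-0.8, -0.3]]
press [0.63509814 0.1375042  1.09490874] [[-0.6, 1.0], [-1.1, 0.1], [-0.3, -0.2], [1.0, -0.7], [0.2, -0.3], [1.0, -0.6], [-0.2, -2.6], [-1.4, -2.2]]
(400, 800, 3)
(600, 480, 3)
```

View pics/ov_top.png

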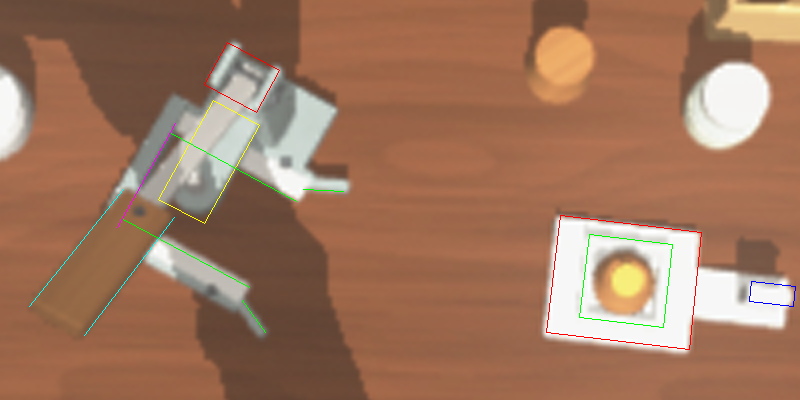

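Both top and scene pictures show one silver tray with the foot in it, at top (381,181) with its fin at (412,184). The black look-alikes are at (375,249) and (473,275). I choose the silver one, and the crops confirm it. The overlay fits the tray well, but the press yaw needs a closer look. I'll move over there first and use the wrist camera.

{"fn": "apply_moves", "kwargs": {
  "moves": [
    [0,0,0,0,0,-0.04,1],
    [0,0,0,0,0,-0.04,1],
    [0,0,0,0,0,-0.04,1],
    [0,0,0,-0.028,-0.029,0,1],
    [0,0,0,-0.028,-0.029,0,1],
    [0,0,0,-0.028,-0.029,0,1],
    [0,0,0,-0.028,-0.029,0,1],
    [0,0,0,-0.028,-0.029,0,1]
  ]
}}

```text
clock: 1.27
tcp_pos: [0.3468, 0.4229, 0.3515]
orientation: [0.664, 3.071, 0.001]
contact_force: [0.5, -0.1, 1.1]
grip_width: 0.0856
gripper_force: 0.0
```

{"fn": "apply_moves", "kwargs": {
  "moves": [
    [0,0,0,-0.028,-0.029,0,1],
    [0,0,0,-0.028,-0.029,0,1],
    [0,0,0,-0.028,-0.029,0,1],
    [0,0,0,-0.028,-0.029,0,1],
    [0,0,0,-0.028,-0.029,0,1],
    [0,0,0,-0.028,-0.029,0,1],
    [0,0,0,-0.028,-0.029,0,1],
    [0,0,0,-0.028,-0.029,0,1]
  ]
}}

```text
clock: 1.93
tcp_pos: [0.4548, 0.119, 0.3517]
orientation: [0.664, 3.07, 0.002]
contact_force: [1.8, 0.9, 0.0]
grip_width: 0.0856
gripper_force: 0.0
```

{"fn": "apply_moves", "kwargs": {
  "moves": [
    [0,0,0,-0.028,-0.029,0,1],
    [0,0,0,-0.028,-0.029,0,1],
    [0,0,0,-0.028,-0.029,0,1],
    [0,0,1,0,0,0,1],
    [0,0,1,0,0,0,1],
    [0,0,1,0,0,0,1],
    [0,0,1,0,0,0,1],
    [0,0,0,0,0,0,1]
  ]
}}

```text
clock: 2.6
tcp_pos: [0.4951, 0.007, 0.3514]
orientation: [1.293, 2.863, 0.001]
contact_force: [-0.5, 0.5, -0.2]
grip_width: 0.0857
gripper_force: 0.0
```

```bash
cat >> h.py <<'E'
def shot(name):
    from bench import telemetry, grab_frame
    o=telemetry.get_obs(); im=grab_frame("wrist"); cv2.imwrite(f"pics/{name}.png",im)
    np.savez(f"pics/{name}.npz",p=o["tcp_pos"],r=o["orientation"]); return im,o
def wproj(name,P):
    d=np.load(f"pics/{name}.npz"); c=calibration("wrist")
    M=np.eye(4); M[:3,:3]=R.from_rotvec(d["r"]).as_matrix(); M[:3,3]=d["p"]; Ti=np.linalg.inv(M@c["mount"])
    p=np.asarray(P)@Ti[:3,:3].T+Ti[:3,3]; rho=np.hypot(p[:,0],p[:,1]); th=np.arctan2(rho,p[:,2])
    return np.c_[c["fx"]*th*p[:,0]/rho+c["cx"],c["fy"]*th*p[:,1]/rho+c["cy"]]
E
python3 - <<'E'
from h import *
im,o=shot("w1"); print(o["joints"],o["tcp_pos"])
qt,qp=np.load("q.npy")
print(wproj("w1",place(qp,[[0,0,0],[-.06,.041,.017],[-.06,-.041,.017]])), wproj("w1",place(qt,[[0,0,0]])))
E
```

```text
[-0.60624501  0.06381328  0.49883705  1.83858581 -0.03239959  1.24682405
  0.62417256] [0.49512794 0.00698946 0.35142167]
[[433.24109605 152.01346689]
 [396.05925802 142.08617634]
 [410.83146958 188.87837875]] [[277.5278692  273.18538081]]
```

View pics/w1.png

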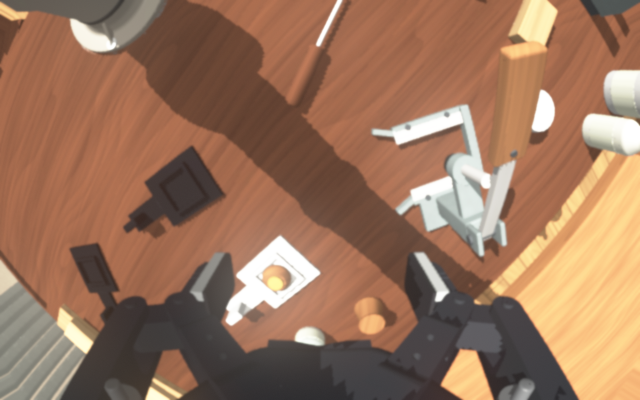

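```bash
python3 - <<'E'
import cv2
a=cv2.imread("pics/w1.png")[90:220,360:530]
cv2.imwrite("pics/w1c.png",cv2.resize(a,None,fx=4.5,fy=4.5,interpolation=cv2.INTER_CUBIC))
E
```

```text
(no output)
```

View pics/w1c.png

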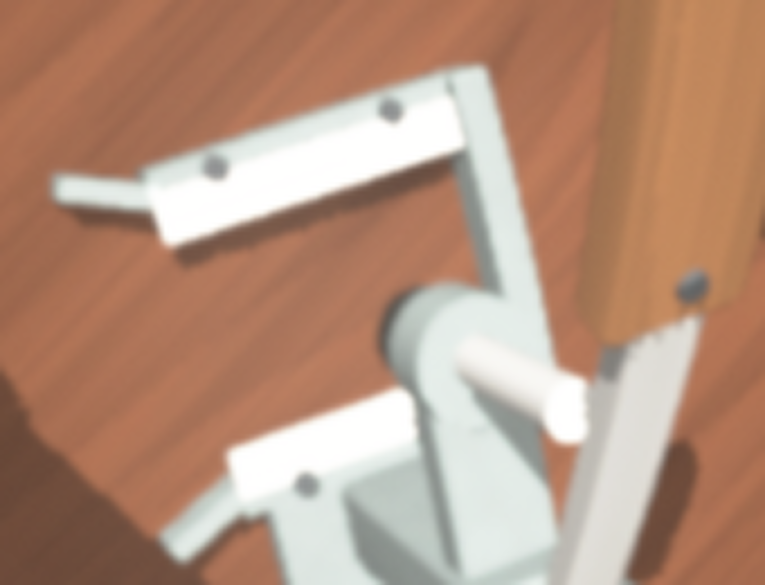

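```bash
cat >> h.py <<'E'
_p=proj
def proj(n,P): return wproj(n,P) if n.startswith("w") else _p(n,P)
E
python3 - <<'E'
from h import *
W=lambda a:np.array([360,90])+np.array(a)/4.5
qt,qp=np.load("q.npy")
w=("w1",[[-.06,.041,.017],[.06,.041,.017],[-.06,-.041,.017],[-.09,.0675,.016],[-.09,-.0675,.016]],W([[170,248],[466,148],[228,453],[58,205],[160,540]]))
t=("top",[[-.06,.041,.017],[-.06,-.041,.017]],T([[238,268],[285,190]]))
for o in([w],[w,t]): 
    q,res=fit(o,qp); print(q,np.degrees(q[2]),res.tolist())
q,_=fit([w],qp); np.save("q.npy",[qt,q])
# tray from wrist: white blob
im=cv2.imread("pics/w1.png"); m=cv2.inRange(im,(200,200,200),(255,255,255)); m[:230]=0;m[330:]=0;m[:,:215]=0;m[:,330:]=0
n,l,s,c=cv2.connectedComponentsWithStats(m); k=1+np.argmax(s[1:,4]); print(s[k])
cn=cv2.findContours((l==k).astype(np.uint8),0,2)[0][0]
print(cv2.approxPolyDP(cn,2.5,True)[:,0].tolist())
P=[[.06,.05,.008],[.06,-.05,.008],[-.06,-.05,.008],[-.06,.05,.008],[-.133,0,.048],[-.097,0,.048]]
print(wproj("w1",place(qt,P)).round(1).tolist())
E
```

```text
[0.63961256 0.13400176 1.06544942] 61.04575520372901 [[-0.9, -0.8], [-0.9, 0.1], [-0.4, 0.8], [1.2, -1.3], [1.8, 1.4]]
[0.63943385 0.1339272  1.06402548] 60.96416941687289 [[-0.9, -0.9], [-0.9, 0.1], [-0.6, 0.7], [1.1, -1.5], [1.6, 1.3], [-0.1, -0.0], [0.0, -0.5]]
[ 226  236   94   89 3194]
[[319, 272], [284, 239], [277, 237], [237, 273], [246, 285], [230, 300], [226, 321], [232, 324], [241, 317], [237, 311], [241, 302], [247, 306], [246, 309], [263, 299], [273, 307], [278, 306]]
[[280.1, 237.2], [319.5, 273.8], [274.7, 308.5], [236.3, 276.0], [227.8, 323.9], [239.3, 315.0]]
```

{"fn": "apply_moves", "kwargs": {
  "moves": [
    [0,0,0,-0.0335,-0.018,0,1],
    [0,0,0,-0.0335,-0.018,0,1],
    [0,0,0,-0.0335,-0.018,0,1],
    [0,0,0,-0.0335,-0.018,0,1],
    [0,0,0,-0.0335,-0.018,0,1],
    [0,0,0,-0.0335,-0.018,0,1],
    [0,0,0,-0.0335,-0.018,0,1],
    [0,0,0,-0.0335,-0.018,0,1]
  ]
}}

```text
clock: 3.32
tcp_pos: [0.5658, -0.2904, 0.3513]
orientation: [1.281, 2.869, 0.0]
contact_force: [1.0, 0.1, 0.0]
grip_width: 0.0854
gripper_force: 0.0
```

{"fn": "apply_moves", "kwargs": {
  "moves": [
    [0,0,0,-0.032,-0.018,0,1],
    [0,0,1,0,0,0.03,1],
    [0,0,1,0,0,0.03,1],
    [0,0,1,0,0,0.03,1],
    [0,0,1,0,0,0.03,1],
    [0,0,1,0,0,0.03,1],
    [0,0,1,0,0,0.03,1],
    [0,0,1,0,0,0.03,1]
  ]
}}

```text
clock: 3.98
tcp_pos: [0.5734, -0.3245, 0.1399]
orientation: [2.23, 2.213, 0.0]
contact_force: [-0.2, -0.0, -0.9]
grip_width: 0.0854
gripper_force: 0.0
```

```bash
python3 - <<'E'
from h import *
im,o=shot("w2"); print(o["joints"],o["tcp_pos"],o["orientation"])
qt,qp=np.load("q.npy")
W=lambda a:np.array([360,90])+np.array(a)/4.5
w=("w1",[[-.06,.041,.017],[.06,.041,.017],[-.06,-.041,.017]],W([[170,248],[466,148],[228,453]]))
t=("top",[[-.06,.041,.017],[-.06,-.041,.017]],T([[238,268],[285,190]]))
for ob in([w],[w,t]): 
    q,res=fit(ob,qp); print(q,np.degrees(q[2]),res.tolist())
P=[[.06,.05,.008],[.06,-.05,.008],[-.06,-.05,.008],[-.06,.05,.008],[-.133,.008,.048],[-.097,.008,.048],[-.097,-.008,.048],[-.133,-.008,.048]]
k=3;x0,y0=200,20
v=cv2.resize(im[20:220,200:460],None,fx=k,fy=k,interpolation=cv2.INTER_CUBIC)
for p in wproj("w2",place(qt,P)): cv2.drawMarker(v,tuple(int(a) for a in (p-[x0,y0])*k),(0,0,255),0,12,1)
cv2.imwrite("pics/w2c.png",v)
print(wproj("w2",place(qt,P)).round(1).tolist())
E
```

```text
[-0.08572469  0.65650008  0.74968361  1.71414643 -0.52400374  0.9818996
  0.85245144] [ 0.57336226 -0.32447172  0.1399112 ] [2.22989519e+00 2.21268201e+00 3.81367204e-04]
[0.6408199  0.13432336 1.06604279] 61.079752522214335 [[-0.1, -0.8], [-0.2, 0.1], [0.3, 0.7]]
[0.64048196 0.13423854 1.06248656] 60.87599574579696 [[-0.2, -1.1], [-0.2, 0.1], [0.0, 0.5], [-0.2, -0.3], [-0.1, -0.8]]
[[279.8, -3.7], [391.9, 7.6], [379.5, 136.0], [267.9, 125.8], [306.6, 223.4], [310.2, 180.6], [330.6, 182.4], [326.1, 225.0]]
```

View pics/w2.png

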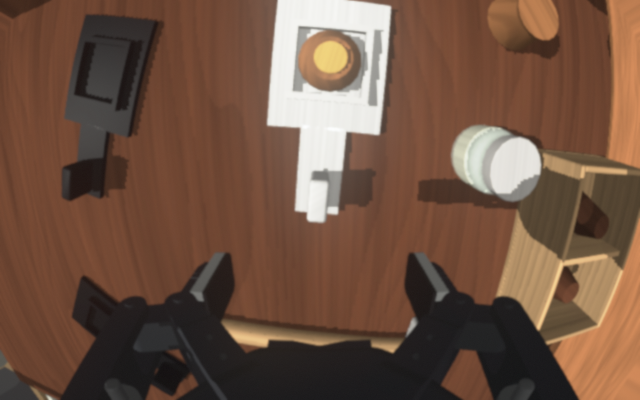

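{"fn": "apply_moves", "kwargs": {
  "moves": [
    [0,0,0.85,-0.001,-0.001,0.02,1],
    [0,0,0,0,0,0.03,1],
    [0,0,0,0,0,0.03,1],
    [0,0,0,0,0,0.03,1],
    [0,0,0,0,0,0.013,1],
    [0,0,0,0,0,0,-1],
    [0,0,0,0,0,0,-1],
    [0,0,0,0,0,0,-1]
  ],
  "grip_force": 60
}}

```text
clock: 4.7
tcp_pos: [0.5734, -0.3268, 0.0205]
orientation: [2.322, 2.112, 0.002]
contact_force: [0.1, -0.2, -0.6]
grip_width: 0.0513
gripper_force: 0.0
```

{"fn": "apply_moves", "kwargs": {
  "moves": [
    [0,0,0,0,0,0,-1],
    [0,0,0,0,0,0,-1],
    [0,0,0,0,0,0,-1],
    [0,0,0,0,0,0,-1],
    [0,0,0,0,0,0,-1],
    [0,0,0,0,0,0,-1],
    [0,0,0,0,0,0,-1],
    [0,0,0,0,0,0,-1]
  ]
}}

```text
clock: 5.37
tcp_pos: [0.573, -0.3262, 0.0199]
orientation: [2.323, 2.112, 0.001]
contact_force: [-0.9, 1.2, 6.7]
grip_width: 0.015
gripper_force: 59.7
```

```bash
python3 - <<'E'
from h import *
im,o=shot("w3"); print(o["tcp_pos"],o["orientation"],o["grip_width"],o["gripper_force"],o["contact_force"])
az=2*np.arctan2(o["orientation"][1],o["orientation"][0]); print("toolx az",np.degrees(az))
m=cv2.inRange(im,(190,190,190),(255,255,255)); m[260:]=0; m[:,:200]=0; m[:,460:]=0
n,l,s,c=cv2.connectedComponentsWithStats(m); k=1+np.argmax(s[1:,4]); print(s[k])
cn=cv2.findContours((l==k).astype(np.uint8),0,2)[0][0]
print(cv2.approxPolyDP(cn,3,True)[:,0].tolist())
p=o["tcp_pos"]; q=[p[0]+.115*np.cos(az),p[1]+.115*np.sin(az),az]
P=[[.06,.05,.008],[.06,-.05,.008],[-.06,-.05,.008],[-.06,.05,.008]]
print(q,wproj("w3",place(q,P)).round(1).tolist())
E
```

```text
[ 0.5729552  -0.32620066  0.01986149] [2.32306104e+00 2.11239814e+00 1.35322574e-03] 0.015028350177917283 59.67355012893677 [-0.90292848  1.19097919  6.72899193]
toolx az 84.56154111673182
[  219     0   198   251 23683]
[[414, 0], [406, 0], [408, 13], [404, 14], [409, 52], [404, 59], [406, 96], [392, 94], [391, 0], [382, 0], [387, 33], [380, 44], [379, 81], [376, 66], [356, 75], [305, 76], [279, 63], [280, 72], [275, 80], [266, 82], [254, 80], [254, 0], [220, 0], [222, 145], [279, 146], [284, 250], [288, 250], [291, 241], [301, 240], [306, 216], [355, 210], [358, 143], [414, 143]]
[np.float64(0.5838545001142333), np.float64(-0.21171832038296307), np.float64(1.475877313047533)] [[226.5, -64.2], [413.6, -63.8], [416.5, 148.9], [223.5, 148.8]]
```

{"fn": "apply_moves", "kwargs": {
  "moves": [
    [0,0,0.98,0,0,-0.002,-1],
    [0,0,0.98,0,0,0,-1],
    [0,0,0.98,0,0,0,-1],
    [0,0,0.98,0,0,0,-1],
    [0,0,0,0.01,-0.0135,0,-1],
    [0,0,0,0.015,-0.019,0,-1],
    [0,0,0,0.015,-0.019,0,-1],
    [0,0,0,0.015,-0.019,0,-1]
  ]
}}

```text
clock: 6.08
tcp_pos: [0.5367, -0.2432, 0.0204]
orientation: [2.707, 1.593, -0.0]
contact_force: [0.9, -1.0, -3.5]
grip_width: 0.015
gripper_force: 59.0
```

{"fn": "apply_moves", "kwargs": {
  "moves": [
    [0,0,0,0.015,-0.019,0,-1],
    [0,0,0,0.015,-0.019,0,-1],
    [0,0,0,0.015,-0.019,0,-1],
    [0,0,0,0.015,-0.019,0,-1],
    [0,0,0,0.0155,-0.018,0,-1],
    [0,0,0,0,0,0,-1],
    [0,0,0,0,0,0,-1],
    [0,0,0,0,0,0,-1]
  ]
}}

```text
clock: 6.75
tcp_pos: [0.4918, -0.1315, 0.0205]
orientation: [-2.706, -1.596, -0.0]
contact_force: [0.3, 0.1, -4.9]
grip_width: 0.015
gripper_force: 59.1
```

```bash
python3 - <<'E'
from h import *
from bench import grab_frame
im,o=shot("w4"); print(o["tcp_pos"],o["orientation"],o["grip_width"],o["gripper_force"],o["contact_force"],o["joints"])
az=2*np.arctan2(o["orientation"][1],o["orientation"][0]); print("toolx az",np.degrees(az))
p=o["tcp_pos"]; q=[p[0]+.115*np.cos(az),p[1]+.115*np.sin(az),az]
qp=[.6405,.1343,np.radians(61)]
P=[[.06,.05,.008],[.06,-.05,.008],[-.06,-.05,.008],[-.06,.05,.008]]
F=[[-.06,.041,.017],[-.06,-.041,.017],[-.06,.053,.012],[-.06,-.053,.012],[-.09,.0675,.016],[-.09,-.0675,.016]]
t=grab_frame("top"); cv2.imwrite("pics/top4.png",t); k=5
v=cv2.resize(t[125:215,245:385],None,fx=k,fy=k,interpolation=cv2.INTER_CUBIC)
for Q,PP,c in((q,P,(0,0,255)),(qp,F,(0,255,0))):
    for u in proj("top",place(Q,PP)): cv2.drawMarker(v,tuple(int(a) for a in (u+.5-[245,125])*k),c,0,12,1)
cv2.imwrite("pics/t4c.png",v)
a=np.array([np.cos(qp[2]),np.sin(qp[2])]); d=np.array(q[:2])-qp[:2]
print("tray in press frame",d@a, d@[-a[1],a[0]])
E
```

```text
[ 0.4917637  -0.13147061  0.02045972] [-2.70600320e+00 -1.59595823e+00 -4.09744977e-04] 0.014959056162339347 59.11334931850433 [ 0.26106959  0.12060392 -4.93587644] [-0.44406339  0.67250766  0.76629529  2.13563088 -0.79929887  0.64706613
  0.38320185]
toolx az -298.93712621928887
tray in press frame -0.18955707079774758 0.0013657443775803024
```

View pics/t4c.png

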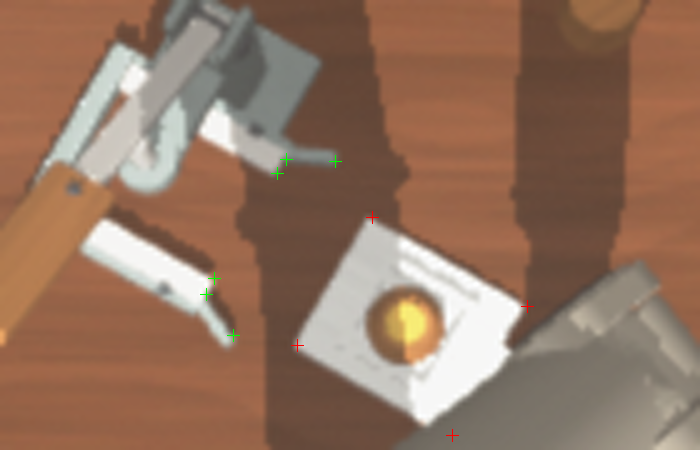

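{"fn": "apply_moves", "kwargs": {
  "moves": [
    [0,0,0,0.008,0.0013,0,-1],
    [0,0,0,0.013,0,0,-1],
    [0,0,0,0.013,0,0,-1],
    [0,0,0,0.013,0,0,-1],
    [0,0,0,0.013,0,0,-1],
    [0,0,0,0.01,0,0,-1],
    [0,0,0,0.01,0,0,-1],
    [0,0,0,0.01,0,0,-1]
  ]
}}

```text
clock: 7.52
tcp_pos: [0.5368, -0.0527, 0.0202]
orientation: [-2.707, -1.595, 0.0]
contact_force: [-0.7, -0.3, -3.5]
grip_width: 0.0148
gripper_force: 59.3
```

{"fn": "apply_moves", "kwargs": {
  "moves": [
    [0,0,0,0.01,0,0,-1],
    [0,0,0,0.01,0,0,-1],
    [0,0,0,0.01,0,0,-1],
    [0,0,0,0.01,0,0,-1],
    [0,0,0,0.01,0,0,-1],
    [0,0,0,0.01,0,0,-1],
    [0,0,0,0.01,0,0,-1],
    [0,0,0,0.01,0,0,-1]
  ]
}}

```text
clock: 8.18
tcp_pos: [0.5757, 0.0171, 0.0203]
orientation: [-2.707, -1.594, 0.0]
contact_force: [0.2, -1.3, -3.5]
grip_width: 0.015
gripper_force: 59.2
```

{"fn": "apply_moves", "kwargs": {
  "moves": [
    [0,0,0,0.004,0,0,-1],
    [0,0,0,0.003,0,0,-1],
    [0,0,0,0.002,0,0,-1],
    [0,0,0,0.002,0,0,-1],
    [0,0,0,0.002,0,0,-1],
    [0,0,0,0.001,0,0,-1],
    [0,0,0,0.001,0,0,-1],
    [0,0,0,0.001,0,0,-1]
  ]
}}

```text
clock: 8.85
tcp_pos: [0.5829, 0.03, 0.0203]
orientation: [2.707, 1.593, -0.0]
contact_force: [-1.2, -1.4, -2.1]
grip_width: 0.0148
gripper_force: 59.2
```

{"fn": "apply_moves", "kwargs": {
  "moves": [
    [0,0,0,0.001,0,0,-1],
    [0,0,0,0.001,0,0,-1],
    [0,0,0,0.001,0,0,-1],
    [0,0,0,0,0,0,-1],
    [0,0,0,0,0,0,-1],
    [0,0,0,0,0,0,-1],
    [0,0,0,0,0,0,-1],
    [0,0,0,0,0,0,-1]
  ]
}}

```text
clock: 9.52
tcp_pos: [0.5841, 0.0318, 0.0203]
orientation: [2.707, 1.593, -0.001]
contact_force: [-2.6, -4.9, -3.0]
grip_width: 0.015
gripper_force: 59.4
```

{"fn": "apply_moves", "kwargs": {
  "moves": [
    [0,0,0,0.001,0,0,-1],
    [0,0,0,0.001,0,0,-1],
    [0,0,0,0.001,0,0,-1],
    [0,0,0,0,0,0,-1],
    [0,0,0,0,0,0,-1],
    [0,0,0,0,0,0,-1],
    [0,0,0,0,0,0,-1],
    [0,0,0,0,0,0,-1]
  ]
}}

```text
clock: 10.18
tcp_pos: [0.5844, 0.0318, 0.0204]
orientation: [2.707, 1.59, -0.005]
contact_force: [-5.5, -9.7, 0.4]
grip_width: 0.0148
gripper_force: 59.9
```

{"fn": "apply_moves", "kwargs": {
  "moves": [
    [0,0,0,0.002,0,0,-1],
    [0,0,0,0.002,0,0,-1],
    [0,0,0,0,0,0,-1],
    [0,0,0,0,0,0,-1],
    [0,0,0,0,0,0,-1],
    [0,0,0,0,0,0,-1],
    [0,0,0,0,0,0,-1],
    [0,0,0,0,0,0,-1]
  ]
}}

```text
clock: 10.85
tcp_pos: [0.585, 0.0317, 0.0205]
orientation: [2.706, 1.586, -0.011]
contact_force: [-8.5, -17.7, 3.2]
grip_width: 0.0148
gripper_force: 60.7
```

```bash
python3 - <<'E'
from h import *
from bench import grab_frame
im,o=shot("w5"); print(o["tcp_pos"],o["contact_force"],o["moment"])
t=grab_frame("top"); cv2.imwrite("pics/top5.png",t); s=grab_frame("scene"); cv2.imwrite("pics/scene5.png",s)
a=cv2.resize(im[0:230,190:470],None,fx=2.8,fy=2.6,interpolation=cv2.INTER_CUBIC)
cv2.imwrite("pics/w5c.png",a); print(a.shape)
E
```

```text
[0.5849821  0.03165345 0.02049111] [ -8.47316077 -17.6988107    3.20509088] [-3.43484191  1.73390848  0.58831462]
(598, 784, 3)
```

```bash
python3 - <<'E'
import cv2,numpy as np
f=lambda i,w,h:cv2.resize(i,(w,h),interpolation=cv2.INTER_CUBIC)
w=cv2.imread("pics/w5.png")[0:230,190:470]; s=cv2.imread("pics/scene5.png")[180:280,305:405]; t=cv2.imread("pics/top5.png")[120:210,240:330]
cv2.imwrite("pics/mix5.png",np.hstack([f(w,500,410*1),np.vstack([f(s,300,205),f(t,300,205)])]) if 0 else np.hstack([f(w,500,600),np.vstack([f(s,300,300),f(t,300,300)])]))
E
```

View pics/mix5.png

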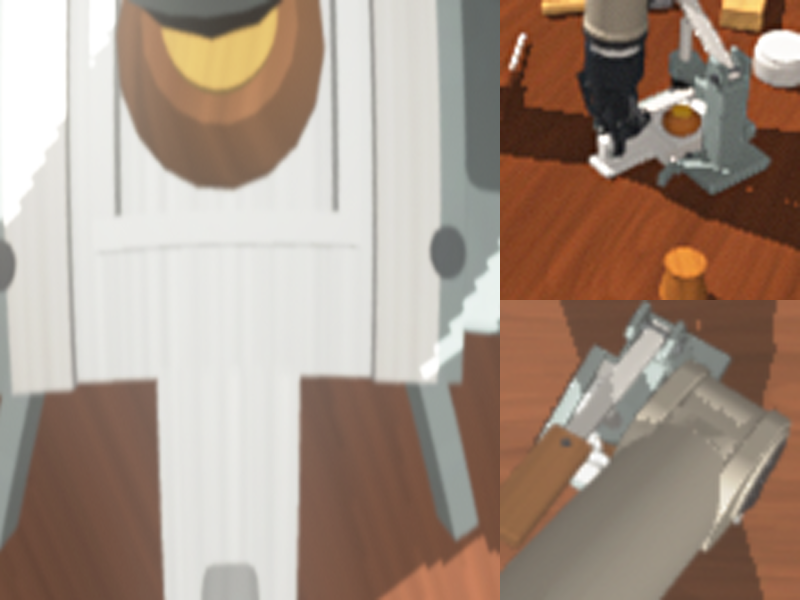

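```bash
python3 - <<'E'
from h import *
qp=[.6405,.1343,np.radians(61)]
for dx in(0,-.002,-.004):
  print(dx,wproj("w5",place(qp,[[-.06,.041,.017],[-.06,-.041,.017],[-.06+dx,.04,.008],[-.06+dx,.02,.008],[-.06+dx,-.02,.008],[-.06+dx,-.04,.008]])).round(1).tolist())
E
```

```text
0 [[232.3, 147.5], [401.5, 146.6], [238.9, 144.8], [277.2, 143.7], [356.6, 143.3], [395.2, 144.0]]
-0.002 [[232.3, 147.5], [401.5, 146.6], [239.1, 148.6], [277.3, 147.6], [356.5, 147.2], [395.0, 147.9]]
-0.004 [[232.3, 147.5], [401.5, 146.6], [239.3, 152.5], [277.4, 151.5], [356.5, 151.1], [394.9, 151.7]]
```

The tray's trailing edge lines up with the lip ends within about 0.4 mm and the stop resists with 19 N, so it is home. Next I release the fin and back off.

{"fn": "apply_moves", "kwargs": {
  "moves": [
    [0,0,0,-0.002,0,0,-1],
    [0,0,0,-0.001,0,0,0.2],
    [0,0,0,0,0,0,0.2],
    [0,0,0,0,0,0,0.2],
    [0,0,0,0,0,0,0.2],
    [0,0,0,0,0,0,0.2],
    [0,0,0,0,0,0,0.2],
    [0,0,0,0,0,0,0.2]
  ]
}}

```text
clock: 11.67
tcp_pos: [0.5866, 0.0367, 0.0204]
orientation: [-2.707, -1.595, -0.001]
contact_force: [0.6, 0.4, -0.7]
grip_width: 0.0513
gripper_force: 0.0
```

{"fn": "apply_moves", "kwargs": {
  "moves": [
    [0,0,0,0,0,-0.01,0.2],
    [0,0,0,-0.01,0,-0.02,0.2],
    [0,0,0,-0.02,0,-0.03,0.2],
    [0,0,0,-0.02,0,-0.03,0.2],
    [0,0,0,-0.02,0,-0.03,0.2],
    [0,0,0,-0.01,0,-0.035,-1],
    [0,0,0,0,0,-0.04,-1],
    [0,0,0,0,0,-0.04,-1]
  ]
}}

```text
clock: 12.33
tcp_pos: [0.5463, -0.0352, 0.2574]
orientation: [-2.709, -1.589, 0.001]
contact_force: [1.1, 1.0, 0.3]
grip_width: 0.0157
gripper_force: 0.0
```

{"fn": "apply_moves", "kwargs": {
  "moves": [
    [0,0,-1,0,0,-0.03,-1],
    [0,0,-1,0,0,-0.03,-1],
    [0,0,-1,0,0,-0.03,-1],
    [0,0,-1,0,0,-0.02,-1],
    [0,0,-1,0,0,0,-1],
    [0,0,-1,0,0,0,-1],
    [0,0,-1,0,0,0,-1],
    [0,0,-1,0,0,0,-1]
  ]
}}

```text
clock: 13.0
tcp_pos: [0.5472, -0.0342, 0.366]
orientation: [-1.819, -2.561, -0.001]
contact_force: [0.6, -0.7, 0.4]
grip_width: 0.0002
gripper_force: 0.0
```

{"fn": "apply_moves", "kwargs": {
  "moves": [
    [0,0,-1,0,0,0,-1],
    [0,0,-1,0,0,0,-1],
    [0,0,-1,0,0,0,-1],
    [0,0,-1,0,0,0,-1],
    [0,0,-1,0,0,0,-1],
    [0,0,-1,0,0,0,-1],
    [0,0,-1,0,0,0,-1],
    [0,0,0,0,0,0,-1]
  ]
}}

```text
clock: 13.67
tcp_pos: [0.5472, -0.0343, 0.3658]
orientation: [0.783, 3.042, 0.001]
contact_force: [-0.0, 0.7, -0.1]
grip_width: 0.0
gripper_force: 0.0
```

```bash
cat >> h.py <<'E'
def tool(to,qp=(.6405,.1343,np.radians(61))):
    from bench import telemetry
    o=telemetry.get_obs(); M=R.from_rotvec(o["orientation"]).as_matrix(); w=place(qp,[to])[0]
    print("tcp",o["tcp_pos"].round(4),"toolx az",np.degrees(np.arctan2(M[1,0],M[0,0])).round(2),"goal",w.round(4),"shift",(M.T@(w-o["tcp_pos"])).round(4),"F",o["contact_force"].round(1))
E
python3 - <<'E'
from h import *
from bench import grab_frame
tool([0,.088,.300]); tool([0,.13,.158])
t=grab_frame("top"); cv2.imwrite("pics/top6.png",t)
qp=[.6405,.1343,np.radians(61)]
# white tray edge check: pixels along press x-axis line of tongue/fin end
m=cv2.inRange(t,(170,170,170),(255,255,255))
ys=np.arange(-.20,-.05,.002); 
for y in(.015,-.015): 
    u=proj("top",place(qp,[[x,y,.008] for x in ys])).round().astype(int); print("".join("#" if t[v,w].min()>140 else "." for w,v in u), "first", ys[[t[v,w].min()>140 for w,v in u].index(True)])
E
```

```text
tcp [ 0.5472 -0.0343  0.3658] toolx az 151.13 goal [0.5635 0.177  0.3   ] shift [0.0877 0.1929 0.0659] F [-0.   0.7 -0.1]
tcp [ 0.5472 -0.0343  0.3658] toolx az 151.13 goal [0.5268 0.1973 0.158 ] shift [0.1297 0.1929 0.2079] F [-0.   0.7 -0.1]
############################################################################ first -0.2
############################################################################ first -0.2
```

```bash
python3 - <<'E'
from h import *
im,o=shot("w6")
qp=[.6405,.1343,np.radians(61)]
xs=np.arange(-.09,-.03,.001)
for y,z in((.035,.008),(.028,.008),(-.028,.008),(-.035,.008),(.047,.017),(-.047,.017),(.01,.008)):
    u=wproj("w6",place(qp,[[x,y,z] for x in xs])).astype(np.float32)
    b=cv2.remap(im,u[:,:1],u[:,1:],1)[:,0,0].astype(int)
    print(y,z,u[0],b[::2].tolist())
E
```

```text
0.035 0.008 [382.22    131.89676] [106, 106, 106, 106, 107, 106, 108, 108, 110, 110, 111, 111, 117, 149, 213, 249, 254, 253, 252, 251, 249, 248, 248, 250, 252, 253, 251, 243, 233, 238]
0.028 0.008 [382.0951 136.1319] [105, 106, 108, 109, 110, 109, 110, 110, 110, 110, 110, 110, 117, 153, 215, 249, 255, 255, 255, 255, 255, 255, 255, 255, 255, 255, 254, 250, 246, 252]
-0.028 0.008 [380.8472  169.48691] [89, 90, 91, 90, 91, 91, 92, 92, 94, 100, 104, 107, 112, 135, 196, 245, 254, 255, 255, 255, 255, 255, 255, 255, 255, 255, 255, 252, 247, 250]
-0.035 0.008 [380.6624 173.5696] [86, 87, 88, 89, 89, 90, 91, 91, 92, 93, 95, 99, 108, 136, 199, 246, 254, 255, 255, 255, 255, 255, 255, 255, 255, 255, 255, 253, 251, 251]
0.047 0.017 [383.5362  124.97643] [101, 102, 102, 102, 104, 105, 105, 106, 106, 106, 104, 105, 133, 202, 243, 252, 254, 254, 254, 254, 254, 254, 254, 254, 254, 254, 254, 254, 254, 254]
-0.047 0.017 [381.35632 181.81738] [85, 86, 86, 86, 87, 87, 88, 88, 88, 89, 91, 94, 104, 125, 151, 177, 212, 243, 252, 254, 254, 254, 254, 254, 254, 254, 254, 254, 254, 254]
0.01 0.008 [381.741  146.9672] [255, 255, 255, 255, 255, 255, 255, 255, 255, 255, 255, 255, 255, 255, 255, 255, 255, 255, 255, 255, 255, 255, 255, 255, 255, 255, 254, 252, 247, 252]
```

{"fn": "apply_moves", "kwargs": {
  "moves": [
    [0,0,0,0.0146,0.0322,0,-1],
    [0,0,0,0.0146,0.0322,0,-1],
    [0,0,0,0.0146,0.0322,0,-1],
    [0,0,0,0.0146,0.0322,0,-1],
    [0,0,0,0.0146,0.0322,0,-1],
    [0,0,0,0.0146,0.0319,0,-1],
    [0,0,0,0,0,0.03,-1],
    [0,0,0,0,0,0.03,-1]
  ]
}}

```text
clock: 14.43
tcp_pos: [0.5653, 0.1811, 0.3056]
orientation: [0.783, 3.04, 0.003]
contact_force: [0.3, -1.0, -0.4]
grip_width: -0.0001
gripper_force: 0.0
```

```bash
python3 - <<'E'
from h import *
for th in (.6,.5,.4,.3,.2,.1,0): tool(lev(0,0,0) if 0 else [0,-.085+.215*np.cos(th)-.008*np.sin(th),.15+.215*np.sin(th)+.008*np.cos(th)])
E
```

```text
tcp [0.5653 0.1811 0.3056] toolx az 151.1 goal [0.5636 0.1769 0.278 ] shift [-0.0005 -0.0046  0.0276] F [ 0.3 -1.  -0.4]
tcp [0.5653 0.1811 0.3056] toolx az 151.1 goal [0.5532 0.1827 0.2601] shift [ 0.0115 -0.0046  0.0454] F [ 0.3 -1.  -0.4]
tcp [0.5653 0.1811 0.3056] toolx az 151.1 goal [0.5444 0.1876 0.2411] shift [ 0.0216 -0.0046  0.0644] F [ 0.3 -1.  -0.4]
tcp [0.5653 0.1811 0.3056] toolx az 151.1 goal [0.5373 0.1915 0.2212] shift [ 0.0298 -0.0047  0.0843] F [ 0.3 -1.  -0.4]
tcp [0.5653 0.1811 0.3056] toolx az 151.1 goal [0.5319 0.1945 0.2006] shift [ 0.0359 -0.0047  0.1049] F [ 0.3 -1.  -0.4]
tcp [0.5653 0.1811 0.3056] toolx az 151.1 goal [0.5284 0.1964 0.1794] shift [ 0.04   -0.0048  0.1261] F [ 0.3 -1.  -0.4]
tcp [0.5653 0.1811 0.3056] toolx az 151.1 goal [0.5268 0.1973 0.158 ] shift [ 0.0419 -0.0048  0.1475] F [ 0.3 -1.  -0.4]
```

{"fn": "apply_moves", "kwargs": {
  "moves": [
    [0,0,0,0,-0.006,0.012,-1],
    [0,0,0,0,0,0.01,-1],
    [0,0,0,0,0,0.006,-1],
    [0,0,0,0.004,0,0.006,-1],
    [0,0,0,0.004,0,0.007,-1],
    [0,0,0,0.004,0,0.007,-1],
    [0,0,0,0.004,0,0.008,-1],
    [0,0,0,0.004,0,0.008,-1]
  ]
}}

```text
clock: 15.1
tcp_pos: [0.5441, 0.1818, 0.241]
orientation: [0.787, 3.04, 0.0]
contact_force: [1.5, -3.5, 3.7]
grip_width: 0.0001
gripper_force: 2.4
```

{"fn": "apply_moves", "kwargs": {
  "moves": [
    [0,0,0,0.003,0,0.008,-1],
    [0,0,0,0.003,0,0.008,-1],
    [0,0,0,0.003,0,0.008,-1],
    [0,0,0,0.002,0,0.008,-1],
    [0,0,0,0.002,0,0.008,-1],
    [0,0,0,0.002,0,0.008,-1],
    [0,0,0,0.002,0,0.008,-1],
    [0,0,0,0,0,0,-1]
  ]
}}

```text
clock: 15.77
tcp_pos: [0.5288, 0.1901, 0.1838]
orientation: [-0.787, -3.041, 0.002]
contact_force: [-0.2, -3.4, 6.6]
grip_width: 0.0003
gripper_force: 3.0
```

```bash
python3 - <<'E'
from h import *
tool([0,.13,.158])
E
```

```text
tcp [0.5288 0.1901 0.1838] toolx az 150.98 goal [0.5268 0.1973 0.158 ] shift [0.0052 0.0054 0.0258] F [-0.2 -3.4  6.6]
```

{"fn": "apply_moves", "kwargs": {
  "moves": [
    [0,0,0,0.001,0,0.005,-1],
    [0,0,0,0.001,0,0.005,-1],
    [0,0,0,0.001,0,0.005,-1],
    [0,0,0,0.001,0,0.004,-1],
    [0,0,0,0,0,0.003,-1],
    [0,0,0,0,0,0.002,-1],
    [0,0,0,0,0,0,-1],
    [0,0,0,0,0,0,-1]
  ]
}}

```text
clock: 16.43
tcp_pos: [0.5268, 0.1913, 0.162]
orientation: [0.788, 3.039, 0.0]
contact_force: [-0.5, -5.6, 9.7]
grip_width: 0.0
gripper_force: 4.8
```

```bash
python3 - <<'E'
from h import *
from bench import grab_frame
tool([0,.13,.158])
for n in("top","scene"): cv2.imwrite(f"pics/{n}7.png",grab_frame(n))
im,o=shot("w7"); print(o["qvel"].round(3),o["clock"])
E
```

```text
tcp [0.5268 0.1913 0.162 ] toolx az 150.92 goal [0.5268 0.1973 0.158 ] shift [0.0029 0.0052 0.004 ] F [-0.5 -5.6  9.7]
[-0.001  0.001  0.001  0.    -0.001  0.001 -0.001] 16.5333
```

{"fn": "apply_moves", "kwargs": {
  "moves": [
    [0,0,0,0,0,0.002,-1],
    [0,0,0,0,0,0.002,-1],
    [0,0,0,0,0,0,-1],
    [0,0,0,0,0,0,-1],
    [0,0,0,0,0,0,-1],
    [0,0,0,0,0,0,-1],
    [0,0,0,0,0,0,-1],
    [0,0,0,0,0,0,-1]
  ]
}}

```text
clock: 17.25
tcp_pos: [0.5266, 0.1914, 0.1582]
orientation: [0.788, 3.04, 0.0]
contact_force: [0.5, -5.9, 10.3]
grip_width: 0.0002
gripper_force: 5.2
```

```bash
python3 - <<'E'
from h import *
from bench import grab_frame,silhouettes
tool([0,.13,.158])
qp=[.639,.132,np.radians(61)]
def L(l,x,h,th): return [x,-.085+l*np.cos(th)-h*np.sin(th),.15+l*np.sin(th)+h*np.cos(th)]
im={n:grab_frame(n) for n in("top","scene")}; w,o=shot("w8"); im["w8"]=w
for n in im: cv2.imwrite(f"pics/{n}8.png",im[n])
for n in("scene","top"):
    for d in silhouettes("lever",n)[:2]: print(n,round(d["p"],2),np.round(d["extent"],1))
for n in("scene","top","w8"):
    for th in(.1,0,-.1): print(n,th,proj(n,place(qp,[L(.27,.02,.008,th),L(.27,-.02,.008,th),L(.27,-.02,-.008,th),L(.15,.02,.008,th),L(.15,-.02,.008,th)])).round().tolist())
# tray trailing edge & grip colour in wrist
xs=np.arange(-.09,-.03,.001)
for y,z in((.035,.008),(.028,.008),(-.028,.008)):
    u=wproj("w8",place(qp,[[x,y,z] for x in xs])).astype(np.float32)
    print(y,u[0],cv2.remap(w,u[:,:1],u[:,1:],1)[::2,0,0].tolist())
# wood grip in wrist: segment by orange-ish colour
hsv=cv2.cvtColor(w,cv2.COLOR_BGR2HSV); u=wproj("w8",place(qp,[L(.25,0,.008,0)]))[0]; print("tip-side px",u,hsv[int(u[1]),int(u[0])] if 0<=u[1]<400 else None)
E
```

```text
tcp [0.5266 0.1914 0.1582] toolx az 150.92 goal [0.5268 0.1973 0.158 ] shift [0.0028 0.0053 0.0002] F [ 0.5 -5.9 10.3]
scene 0.74 [359.8 188.6  46.6  35.4]
top 0.59 [268.8 167.7  38.6  77.3]
scene 0.1 [[342.0, 164.0], [334.0, 166.0], [334.0, 170.0], [360.0, 179.0], [352.0, 182.0]]
scene 0 [[342.0, 169.0], [334.0, 172.0], [334.0, 175.0], [360.0, 182.0], [352.0, 185.0]]
scene -0.1 [[342.0, 174.0], [334.0, 177.0], [334.0, 181.0], [359.0, 185.0], [351.0, 188.0]]
top 0.1 [[234.0, 203.0], [246.0, 210.0], [247.0, 210.0], [256.0, 168.0], [268.0, 175.0]]
top 0 [[236.0, 204.0], [247.0, 211.0], [248.0, 211.0], [257.0, 169.0], [268.0, 176.0]]
top -0.1 [[238.0, 204.0], [249.0, 211.0], [250.0, 210.0], [257.0, 170.0], [269.0, 176.0]]
w8 0.1 [[379.0, 161.0], [275.0, 161.0], [280.0, 151.0], [358.0, 362.0], [290.0, 362.0]]
w8 0 [[368.0, 146.0], [282.0, 146.0], [286.0, 142.0], [356.0, 343.0], [292.0, 344.0]]
w8 -0.1 [[361.0, 141.0], [288.0, 141.0], [291.0, 140.0], [354.0, 328.0], [294.0, 328.0]]
0.035 [240.52826 265.78983] [55, 55, 55, 55, 55, 56, 56, 57, 58, 58, 59, 58, 59, 58, 60, 75, 134, 177, 183, 183, 183, 183, 184, 184, 184, 184, 178, 137, 89, 80]
0.028 [241.21484 271.19922] [55, 56, 56, 57, 57, 57, 58, 59, 59, 58, 57, 57, 58, 58, 58, 71, 130, 178, 182, 182, 181, 181, 181, 181, 181, 178, 150, 95, 79, 78]
-0.028 [246.7614 310.6274] [61, 60, 60, 60, 61, 63, 67, 71, 73, 74, 75, 75, 74, 73, 73, 73, 73, 74, 73, 73, 73, 73, 73, 73, 73, 72, 73, 73, 73, 72]
tip-side px [325.34319654 187.38793063] [ 14 132 240]
```

```bash
python3 - <<'E'
import cv2,numpy as np
w=cv2.imread("pics/w88.png"); h=cv2.cvtColor(w,cv2.COLOR_BGR2HSV)
print(h[120:175:3,325].tolist())
m=(h[:,:,2]>170)&(h[:,:,0]>8)&(h[:,:,0]<22)&(h[:,:,1]>90)
for r in(150,155,160,170,180,190,200,210): 
    c=np.where(m[r,230:430])[0]+230; print(r,(c.min(),c.max(),len(c)) if len(c) else None)
E
python3 - <<'E'
import sys; sys.path.insert(0,".")
import os; os.chdir(".")
from h import *
def L(l,x,h,th): return [x,-.085+l*np.cos(th)-h*np.sin(th),.15+l*np.sin(th)+h*np.cos(th)]
for qp in([.639,.132,np.radians(61)],[.6405,.1343,np.radians(61)]):
  for th in(.05,0,-.05): print(th,[proj("w8",place(qp,[L(l,.02,.008,th),L(l,-.02,.008,th)])).round(1).tolist() for l in(.27,.25)])
E
```

```text
[[10, 136, 146], [10, 136, 146], [10, 138, 150], [10, 137, 154], [10, 136, 154], [10, 137, 153], [10, 138, 159], [12, 139, 217], [15, 130, 244], [15, 129, 245], [14, 133, 240], [14, 133, 238], [14, 134, 239], [14, 133, 239], [14, 133, 239], [14, 133, 239], [14, 133, 239], [14, 132, 239], [14, 132, 239]]
150 (np.int64(284), np.int64(365), 82)
155 (np.int64(284), np.int64(365), 82)
160 (np.int64(285), np.int64(365), 81)
170 (np.int64(285), np.int64(365), 81)
180 (np.int64(285), np.int64(365), 81)
190 (np.int64(285), np.int64(365), 81)
200 (np.int64(286), np.int64(364), 79)
210 (np.int64(287), np.int64(364), 78)
0.05 [[[373.1, 152.1], [278.9, 152.0]], [[370.9, 196.4], [280.6, 196.5]]]
0 [[[368.3, 146.2], [282.5, 146.1]], [[366.8, 187.4], [283.7, 187.5]]]
-0.05 [[[364.2, 142.5], [285.5, 142.5]], [[363.3, 181.0], [286.3, 181.0]]]
0.05 [[[379.4, 152.7], [285.3, 152.4]], [[376.9, 196.8], [286.8, 196.9]]]
0 [[[374.0, 146.7], [288.3, 146.4]], [[372.4, 187.8], [289.3, 187.9]]]
-0.05 [[[369.4, 143.0], [290.9, 142.8]], [[368.4, 181.3], [291.5, 181.3]]]
```

```bash
python3 - <<'E'
from bench import order, telemetry
o=telemetry.get_obs(); print(o["tcp_pos"],o["contact_force"],o["clock"]); print(order.hand_in())
E
```

```text
[0.52665735 0.19133888 0.15819785] [-0.2088249  -6.05775635  9.98103996] 17.5
the job is handed in; nothing more can be done
None
```

I slid the tray with the chair foot home against the back stop, then pushed the lever to level and held it there with about 10 N; I handed the job in at 17.5 s, and the hand-in returned no verdict.

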